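# Draw the sleeve tray out to its stop with the tray hook

### The arm

A 7-joint arm with a two-finger parallel gripper is mounted at the origin on the work surface. World frame = base frame: x ahead of the robot, y to its left, z up, the work surface at z = 0. Lengths are in m, angles in rad, forces in N, time in s.
With the tool pointing down it reaches from about 0.425 to 0.825 m from the base axis. Payload 3.6 kg.
Tool frame: the origin (TCP) lies midway between the tips of the shut fingers; the grasp point (between the pads) lies 19 mm behind it; z points along the fingers, x is the direction in which the jaws open and shut, and the axes are right-handed (so a half turn about z gives the same grasp; the last joint's range is limited). The gripper opens to 85 mm and grips with 20 to 120 N. Pads are 22 mm wide; open, the fingers measure 114 mm over their backs; the gripper's body (76 mm by 85 mm) begins 54 mm behind the grasp point. The pads swing forward as they close: fully open they stand 13 mm farther back than shut.
Start: joints at [1.218, 0.615, -0.013, 1.423, 0.008, 1.103, -0.04], TCP at [0.209, -0.616, 0.231] pointing down, gripper open.
Joint ranges: [-3.12, 3.12], [-0.3, 2.06], [-1.34, 1.32], [0.26, 2.42], [-1.36, 4.5], [0.01, 1.98], [-2.84, 2.84]. Speed limits (rad/s): [2.79, 2.79, 3.14, 3.14, 3.14, 3.14, 3.14].

### API

Orientations are given as a unit quaternion [x, y, z, w].
In Python, from workcell import * gives the robot as it stands.
- The arm moves only by the tool apply_moves, never from a script. Its argument "increments" is a list of rows, each an object of numbers: "tx", "ty", "tz": the shift along the tool's x, y, z in mm; "roll": the turn about the tool's z in degrees. In form: [{"tx": .., "ty": .., "tz": .., "roll": ..}, ...]. A call has 1 to 20 rows; each row is the pose to reach, as a shift and turn from the pose measured when the call began, along the tool's axes at that moment; what a row does not reach only later rows make up. A row lasts 1/12 s, in which the tool goes at most 41.7 mm and 7.16 degrees, less where a joint would pass 70% of its speed; a pose out of reach is approached as far as the arm can. A call with a gripper value outside its range is refused whole. "fingers" is the gripper command: -1 is shut, 1 is fully open, values between are in proportion, set as the call begins (left out, the last holds). The fingers move at their own pace and stop on an object; "newtons" is the grip in N (left out, the last holds). Time passes only in rows, so rows that repeat a pose let the fingers close. It gives the time, the measured TCP pose, the force and the opening at its end, in the units of the state.
- sense(): the state, without advancing time (a new reading comes with each control period).
- capture(name): name is "scene" or "top" or "wrist"; returns the picture (480x640x3 uint8, blue, green, red); there is no depth.
- get_calibration(name): a dict with "K" (3x3 intrinsics, pixels), "dist" ([k1, k2, p1, p2, k3] as OpenCV has them; the pictures are not rectified), "xyz" and "rotation" of the camera in the world. Camera axes: x right, y up, looking along -z (the intrinsics and any distortion apply to the point x, -y, -z); pixel columns grow to the right and rows downward; lengths in m; the calibration is good to about 2 mm. A picture is of the moment at which its call begins: read the wrist's pose just before it. get_calibration takes no time and is no camera call; for the wrist camera it gives the pose at the moment of the call.
- job_done(): hands the job in, once; it reports no verdict.
The state is a dict: "t": time; "joints": joint angles; "dq": joint speeds; "joint_torque": joint torques, N m; "position": TCP position; "tcp_rot": TCP orientation; "force": force on the tool from outside, world axes, zero at the start; "moment": the same for the moment, N m; "grip_width": finger opening in m.
Only numpy, scipy, OpenCV 4.12 (cv2) and the standard library are available. Lean on these libraries where they do the work, as an engineer would, in place of code of your own. Each camera call takes 0.05 s, during which the arm holds its last target.

### The job

Take the tray hook from its rest, drop its tip into the pull eye of the tray of brass sleeves and draw that tray forward, out of its home catch, until it is up against the stop lugs at the mouth of its lane; keep a firm pull of 10 to 15 N on it there for about a second, and never yank at the eye (20 N is too much). Then unhook, leaving the tray drawn out, and lay the hook back in its rest as you found it. Move the tray only with the hook, keep its sleeves standing, and leave the tray of dark sleeves, the dish, the plug gauge and the single sleeve alone.

Things in the scene. Friction and masses are not known exactly. Their poses are not given: they have to be found in the camera images.
- rack: Low aluminium two-lane tray rack fixed to the bench, 280 mm deep (x), 158 wide (y), 75 high. Origin: centre of its underside; x points from the open mouth (x = -140 mm) to the closed back, z up. Lane floors at z = 6 mm; lanes 64 mm wide, centred at y = +39 and -39; walls 70 mm high, outer ones 8 mm thick, middle one 14. A grey roof covers x = 0 to 140; in front of it the lanes are open above.
- rack_mouth (a point): Middle of the rack's mouth edge, at the level of the lane floors (6 mm above the bench); axes as the rack. Inside the mouth of each lane an adjustable stop is clamped: two dark steel lugs, one beside each wall, 10 mm thick (x), 36 mm high above the bench, 39 mm free between them for eye and shaft. Their rear faces lie 10 to 34 mm in from the mouth, set anew each time; they do not yield: feel for them.
- tray: The tray to draw: grey, 140 mm long (x), 60 wide, 22 high, about 0.7 kg, with ten standing brass sleeves (24 mm dia, 36 tall). In either lane, 2 mm clearance each side. Origin: centre of its underside; x to the back of the rack, z up. Its front face is at x = -70 mm. A spring-ball catch holds it home and gives way at 4 to 11 N, within 5 mm; then it slides with 2 to 7 N until it meets the lugs, 76 to 100 mm from home.
- tray_eye (a point): Centre of the tray's pull eye: a flat-lying red-coated steel ring of 5 mm rod with a vertical 14 mm hole, 22 mm in front of the tray's front face, on its centre line, 14 mm above its underside (20 mm above the bench). Axes as the tray. At home it is 88 mm inside the mouth, 52 mm in front of the roof's edge, open above. A firm pull at the stop is 9 to 20 N; more than 20 N is a yank.
- hook: The tray hook, 0.1 kg: orange handle 120 mm long (x = -65 to 55 mm), 20 wide (y), 24 high (z), rounded; then a straight 6 mm steel shaft along x to x = 190 mm, where a 6 mm leg turns down (-z) at a right angle. Origin: on the shaft axis in the handle, the place to grip (across y, from above); centre of mass about 40 mm ahead of it. z is up in the rest and in use.
- hook_tip (a point): Lowest point of the hook's down-turned leg, at (190, 0, -26) mm of the hook; axes as the hook. Well hooked is with this tip 10 mm below the eye's centre (10 mm above the bench, shaft axis 36 mm above the bench); 4 mm below is the least.
- rest: Blue tool rest fixed to the bench: base plate 170 x 70 x 6 mm (x = -65 to 105 mm), two notched uprights 8 mm thick at x = -42 (under the handle, notch 25 wide) and x = 85 (under the shaft, notch 10 wide), with flared mouths, tops under 72 mm high. Origin: on the bench below the hook's grip; x along the hook. The hook lies in it with its origin 50 mm above this one, axes parallel.
- sleeve_a: Loose brass sleeve standing in the tray's front left place. Origin: centre of its foot, z up.
- sleeve_b: Loose brass sleeve standing in the tray's front right place. Origin: centre of its foot, z up.
- other_tray: Bystander: the same tray filled with dark steel sleeves, at home in the other lane. Origin: centre of its underside.
- plug_gauge: Bystander: black plug gauge, a 52 mm disc 12 mm thick with a brass sleeve standing on it (48 mm high in all), on the bench beside the rack's mouth. Origin: centre of its underside.
- spare_sleeve: Bystander: single brass sleeve, 24 mm dia, 36 tall, standing on the bench beside the rack's mouth. Origin: centre of its foot.
- dish: Bystander: aluminium dish, 146 mm dia, 36 high, full of brass sleeves, standing on the rack's roof. Origin: centre of its underside.

How it is judged:
By the outcome, as a careful person would: the job done as asked, in the order asked, and still so for the second after the job is handed in, with the robot touching nothing.
It also fails if it takes over 61 s, if anything falls off the work surface, if the arm or the gripper's body presses on something with over 40 N, if the wrist force passes 120 N, or if a joint passes its speed limit or range.

## Working session

There is one attempt and no reset: what is moved stays moved. The work goes in short steps, Python scripts to look and compute and a tool call to move; the robot and the scene stay as the last step left them, time stands still between calls to the robot, and variables do not carry over. Pictures are saved under pics/ and viewed, and the job is handed in when it is done.

Besides the shell and the picture viewer there is one more tool, called after "Request:" as name([rows], argument=value, ...), one row to a line, values as JSON. apply_moves: Moves the arm, as the interface text tells. Its arguments: {"type":"object","properties":{"increments":{"type":"array","items":{"type":"object","properties":{"tx":{"type":"number"},"ty":{"type":"number"},"tz":{"type":"number"},"roll":{"type":"number"}}}},"fingers":{"type":"number"},"newtons":{"type":"number"}},"required":["increments"]}

```bash
ls; mkdir -p pics
python3 - <<'E'
from workcell import *
import cv2
s=sense();print(s)
for n in ("scene","top"):
    im=capture(n);cv2.imwrite(f"pics/{n}0.png",im);c=get_calibration(n);print(n,c)
E
```

```text
pics
{'t': 0.0, 'joints': array([ 1.21747444,  0.6159283 , -0.01262685,  1.42493722,  0.00810941,
        1.10339859, -0.04038683]), 'dq': array([-0.00025627,  0.0009868 , -0.00096715, -0.0004024 ,  0.00130955,
       -0.00080085,  0.00119345]), 'joint_torque': array([ 1.75233563e-04, -4.69211376e+01,  2.59240055e-01, -1.71032238e+01,
        9.94889211e-03,  9.45646316e-03, -1.69831722e-06]), 'position': array([ 0.20843259, -0.61484909,  0.23011954]), 'tcp_rot': array([ 8.12748537e-01, -5.82613164e-01, -1.07704998e-03, -7.46695513e-04]), 'force': array([0.07619873, 0.24305141, 0.45347497]), 'moment': array([0.05883372, 0.05402378, 0.04305838]), 'grip_width': 0.08531413286894209}
scene {'K': array([[446.51894036,   0.        , 319.67803738],
       [  0.        , 446.51894036, 231.21057014],
       [  0.        ,   0.        ,   1.        ]]), 'dist': array([0.03453264, 0.        , 0.        , 0.        , 0.        ]), 'xyz': array([0.9387153 , 0.62505048, 0.59567923]), 'rotation': array([0.11816222, 0.43673706, 0.86113165, 0.231842  ])}
top {'K': array([[548.3365215 ,   0.        , 328.36120721],
       [  0.        , 548.3365215 , 240.54119372],
       [  0.        ,   0.        ,   1.        ]]), 'dist': array([-0.05441363,  0.        ,  0.        ,  0.        ,  0.        ]), 'xyz': array([0.41285338, 0.01383831, 1.19210966]), 'rotation': array([ 0.05245871, -0.05361473, -0.70232712,  0.70789135])}
```

View pics/scene0.png

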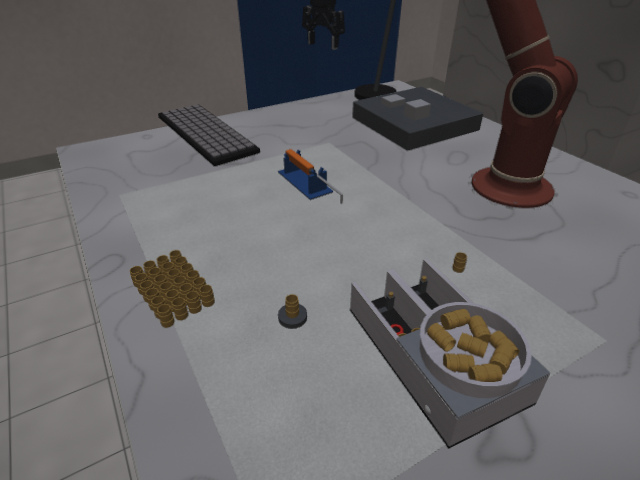

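View pics/top0.png

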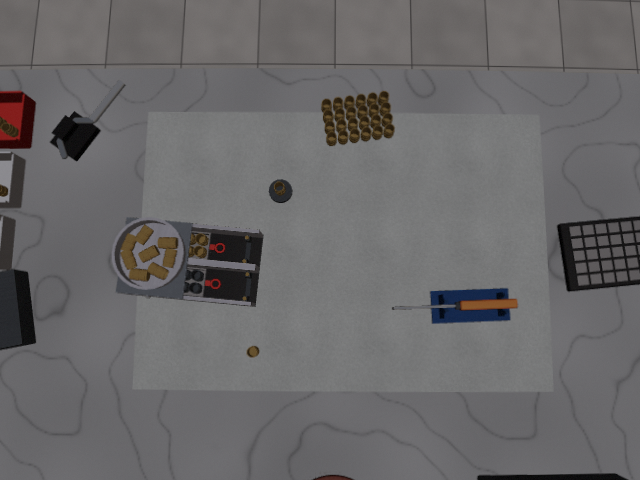

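```bash
cat > h.py <<'E'
from workcell import *
import cv2, numpy as np
from scipy.spatial.transform import Rotation as R
def ray(c,px):
    u=cv2.undistortPoints(np.array([[px]],float),c["K"],c["dist"])[0,0]
    return c["xyz"],R.from_quat(c["rotation"]).apply([u[0],-u[1],-1])
def onz(c,px,z):
    o,d=ray(c,px); return o+d*(z-o[2])/d[2]
def proj(c,P):
    p=R.from_quat(c["rotation"]).inv().apply(np.atleast_2d(P)-c["xyz"])
    p=p*[1,-1,-1]
    return cv2.projectPoints(p,np.zeros(3),np.zeros(3),c["K"],c["dist"])[0][:,0]
def crop(im,x0,y0,w,h,f,n):
    cv2.imwrite(n,cv2.resize(im[y0:y0+h,x0:x0+w],None,fx=f,fy=f,interpolation=cv2.INTER_CUBIC))
E
python3 - <<'E'
from h import *
im=cv2.imread("pics/top0.png");
im=cv2.convertScaleAbs(im,alpha=1.6)
crop(im,385,280,140,50,5.7,"pics/hk.png");crop(im,110,210,160,110,5,"pics/rk.png")
E
```

```text
(no output)
```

View pics/hk.png

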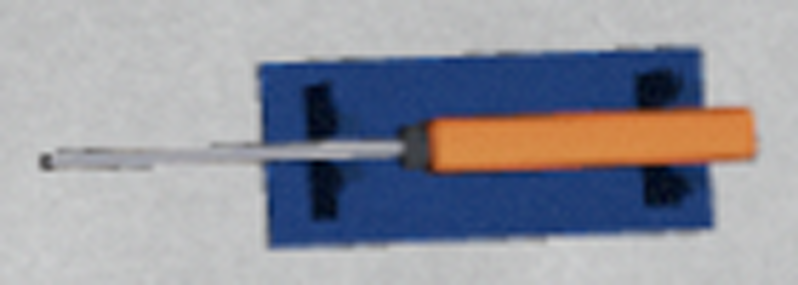

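View pics/rk.png

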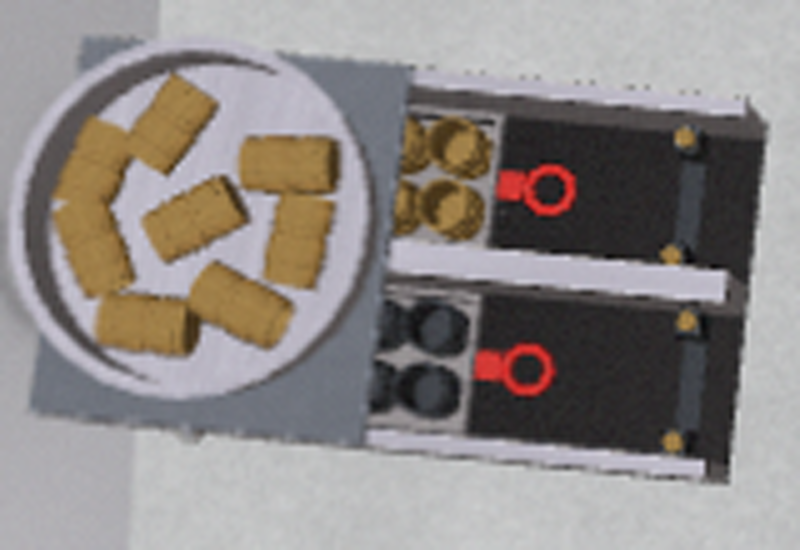

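Run:
```python
from h import *
c=get_calibration("top")
H=lambda x,y:(385+(x+.5)/5.7-.5,280+(y+.5)/5.7-.5)
K=lambda x,y:(110+(x+.5)/5-.5,210+(y+.5)/5-.5)
def show(n,px,z):
    p=onz(c,px,z);print(n,(p*1000).round(1));return p
pl=[show("plate",H(*q),.006) for q in [(260,63),(700,48),(713,228),(268,246)]]
m=np.mean(pl,0); 
ax=(pl[0]+pl[3]-pl[1]-pl[2]);ax/=np.linalg.norm(ax);print("center",m,"axis",ax,np.degrees(np.arctan2(ax[1],ax[0])))
print("rest origin",m-ax*.020)
show("handle front",H(430,144),.062);show("handle rear",H(754,132),.062)
show("tip",H(46,161),.05); show("shaft@front",H(265,153),.05)
show("eye b",K(549,190),.0225);show("eye d",K(526,370),.0225)
for q in [(745,95),(745,115),(726,270),(724,302),(703,460),(703,475)]: show("wall end",K(*q),.075)
for q in [(412,66),(363,445),(85,37),(30,412)]: show("roof",K(*q),.075)
for q in [(767,125),(730,483)]: show("mouth floor",K(*q),.0)
for q in [(685,137),(672,255),(686,321),(673,441)]: show("lug screw",K(*q),.04)
c2=get_calibration("scene")
```

```text
plate [ 484.4 -208.6    6. ]
plate [ 491.1 -377.5    6. ]
plate [ 423. -380.    6.]
plate [ 415.6 -210.4    6. ]
center [ 0.45352032 -0.29412755  0.006     ] axis [-0.04117734  0.99915185  0.        ] 92.35995504072267
rest origin [ 0.45434386 -0.31411059  0.006     ]
handle front [ 452.2 -259.2   62. ]
handle rear [ 457.  -377.7   62. ]
tip [ 445.7 -121.7   50. ]
shaft@front [ 449.1 -201.6   50. ]
eye b [572.5 247.5  22.5]
eye d [494.8 254.5  22.5]
wall end [605.7 157.2  75. ]
wall end [597.3 156.9  75. ]
wall end [532.9 163.   75. ]
wall end [519.7 163.5  75. ]
wall end [455.3 170.3  75. ]
wall end [449.2 170.1  75. ]
roof [616.8 296.1  75. ]
roof [459.9 309.3  75. ]
roof [628.2 434.3  75. ]
roof [471.8 447.5  75. ]
mouth floor [605.3 156.7   0. ]
mouth floor [448.3 168.8   0. ]
lug screw [593.4 186.7  40. ]
lug screw [542.8 190.8  40. ]
lug screw [514.9 184.   40. ]
lug screw [464.4 188.   40. ]
```

```bash
cat >> h.py <<'E'
def go(x,y,z,yaw):
    """mm, deg of tool-x; prints increments"""
    s=sense();Rt=R.from_quat(s["tcp_rot"]);d=Rt.inv().apply(np.array([x,y,z])/1000-s["position"])*1000
    X=Rt.apply([1,0,0]);a=np.degrees(np.arctan2(X[1],X[0]));r=-((yaw-a+180)%360-180)
    print("t%.2f"%s["t"],"pos",(s["position"]*1000).round(1),"yaw %.2f"%a,"tilt",Rt.apply([0,0,1]).round(4),"F",s["force"].round(2),"w",s["grip_width"].round(4))
    print("-> tx %.1f ty %.1f tz %.1f roll %.2f"%(*d,r))
E
python3 - <<'E'
from h import *
c=get_calibration("top")
for n,p,z in [("gauge",(280,191),.024),("spare",(253,351),.036)]: print(n,onz(c,p,z))
go(454.4,-314.1,180,2.4)
E
```

```text
gauge [0.69825064 0.11916357 0.024     ]
spare [0.35467451 0.16722128 0.036     ]Traceback (most recent call last):
  File "<stdin>", line 4, in <module>
  File "h.py", line 19, in go
    print("t%.2f"%s["t"],"pos",(s["position"]*1000).round(1),"yaw %.2f"%a,"tilt",Rt.apply([0,0,1]).round(4),"F",s["force"].round(2),"w",s["grip_width"].round(4))
                                                                                                                                        ^^^^^^^^^^^^^^^^^^^^^
AttributeError: 'float' object has no attribute 'round'
```

```bash
sed -i 's/s\["grip_width"\].round(4)/round(s["grip_width"],4)/' h.py
python3 - <<'E'
from h import *
go(454.4,-314.1,180,2.4)
E
```

```text
t0.10 pos [ 208.5 -614.9  230.2] yaw -71.27 tilt [-8.0e-04  2.2e-03 -1.0e+00] F [ 0.81 -0.6   0.41] w 0.0853
-> tx -205.8 ty -329.5 tz 50.7 roll -73.67
```

Request:
apply_moves([
  {"tx": -50, "ty": -80, "tz": 12, "roll": -18},
  {"tx": -100, "ty": -160, "tz": 25, "roll": -36},
  {"tx": -206, "ty": -329.5, "tz": 50.7, "roll": -73.7},
  {"tx": -206, "ty": -329.5, "tz": 50.7, "roll": -73.7},
  {"tx": -206, "ty": -329.5, "tz": 50.7, "roll": -73.7},
  {"tx": -206, "ty": -329.5, "tz": 50.7, "roll": -73.7},
  {"tx": -206, "ty": -329.5, "tz": 50.7, "roll": -73.7},
  {"tx": -206, "ty": -329.5, "tz": 50.7, "roll": -73.7},
  {"tx": -206, "ty": -329.5, "tz": 50.7, "roll": -73.7},
  {"tx": -206, "ty": -329.5, "tz": 50.7, "roll": -73.7},
  {"tx": -206, "ty": -329.5, "tz": 50.7, "roll": -73.7},
  {"tx": -206, "ty": -329.5, "tz": 50.7, "roll": -73.7},
  {"tx": -206, "ty": -329.5, "tz": 50.7, "roll": -73.7},
  {"tx": -206, "ty": -329.5, "tz": 50.7, "roll": -73.7},
  {"tx": -206, "ty": -329.5, "tz": 50.7, "roll": -73.7},
], fingers=1)

```text
t: 1.35
position: [0.4534, -0.3152, 0.1799]
tcp_rot: [1.0, 0.02, -0.001, -0.001]
force: [0.8, -0.4, 0.4]
grip_width: 0.0853
```

Run:
```python
from h import *
go(454.4,-314.1,30,2.4)
c=get_calibration("wrist");im=capture("wrist");cv2.imwrite("pics/w1.png",im)
a=np.radians(92.4);u=np.array([np.cos(a),np.sin(a),0]);o=np.array([.4544,-.3141,0.05])
print(proj(c,[o+u*.19+[0,0,.003],o+u*.055+[0,0,.012],o-u*.065+[0,0,.012]]).round(1))
```

```text
t1.35 pos [ 453.4 -315.2  179.9] yaw 2.25 tilt [-0.0014  0.0016 -1.    ] F [ 0.77 -0.42  0.39] w 0.0853
-> tx 1.2 ty -0.8 tz 149.9 roll -0.15
[[ 322.3 -119.6]
 [ 322.7  137.1]
 [ 323.   318.3]]
```

View pics/w1.png

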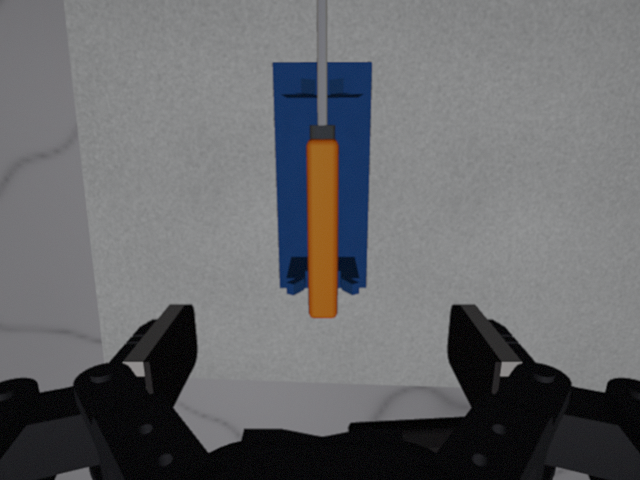

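The wrist view shows the handle at column 322, rows 138–318. The prediction was 322.7, rows 137–318, so they agree. I'll descend and grip.

Request:
apply_moves([
  {"tx": 1.2, "ty": -0.8, "tz": 25},
  {"tx": 1.2, "ty": -0.8, "tz": 50},
  {"tx": 1.2, "ty": -0.8, "tz": 75},
  {"tx": 1.2, "ty": -0.8, "tz": 100},
  {"tx": 1.2, "ty": -0.8, "tz": 120},
  {"tx": 1.2, "ty": -0.8, "tz": 135},
  {"tx": 1.2, "ty": -0.8, "tz": 145},
  {"tx": 1.2, "ty": -0.8, "tz": 150},
  {"tx": 1.2, "ty": -0.8, "tz": 150},
  {"tx": 1.2, "ty": -0.8, "tz": 150},
])

```text
$.increments[0]: bad value
```

Run:
```python
from h import *
go(454.4,-314.1,30,2.4)
```

```text
t1.40 pos [ 453.6 -315.   180. ] yaw 2.27 tilt [-0.0011  0.0017 -1.    ] F [-0.24  0.45 -0.33] w 0.0851
-> tx 1.0 ty -0.6 tz 150.0 roll -0.13
```

Request:
apply_moves([
  {"tx": 1, "ty": -0.6, "tz": 25, "roll": 0},
  {"tx": 1, "ty": -0.6, "tz": 50, "roll": 0},
  {"tx": 1, "ty": -0.6, "tz": 75, "roll": 0},
  {"tx": 1, "ty": -0.6, "tz": 100, "roll": 0},
  {"tx": 1, "ty": -0.6, "tz": 120, "roll": 0},
  {"tx": 1, "ty": -0.6, "tz": 135, "roll": 0},
  {"tx": 1, "ty": -0.6, "tz": 145, "roll": 0},
  {"tx": 1, "ty": -0.6, "tz": 150, "roll": 0},
  {"tx": 1, "ty": -0.6, "tz": 150, "roll": 0},
  {"tx": 1, "ty": -0.6, "tz": 150, "roll": 0},
])

```text
t: 2.23
position: [0.4548, -0.3145, 0.0305]
tcp_rot: [1.0, 0.02, -0.0, -0.001]
force: [1.0, -0.7, 0.8]
grip_width: 0.0852
```

Run:
```python
from h import *
go(454.4,-314.1,30,2.4)
```

```text
t2.23 pos [ 454.8 -314.5   30.5] yaw 2.25 tilt [-3.e-04  1.e-03 -1.e+00] F [ 0.99 -0.69  0.84] w 0.0852
-> tx -0.3 ty -0.4 tz 0.5 roll -0.15
```

Request:
apply_moves([
  {"tx": 0, "ty": 0, "tz": 0.5, "roll": 0},
  {"tx": 0, "ty": 0, "tz": 0.5, "roll": 0},
  {"tx": 0, "ty": 0, "tz": 0.5, "roll": 0},
  {"tx": 0, "ty": 0, "tz": 0.5, "roll": 0},
  {"tx": 0, "ty": 0, "tz": 0.5, "roll": 0},
  {"tx": 0, "ty": 0, "tz": 0.5, "roll": 0},
  {"tx": 0, "ty": 0, "tz": 0.5, "roll": 0},
  {"tx": 0, "ty": 0, "tz": 0.5, "roll": 0},
  {"tx": 0, "ty": 0, "tz": 0.5, "roll": 0},
  {"tx": 0, "ty": 0, "tz": 0.5, "roll": 0},
], fingers=-1, newtons=100)

```text
t: 3.07
position: [0.4551, -0.3146, 0.0305]
tcp_rot: [1.0, 0.02, 0.0, -0.0]
force: [-1.1, 0.8, 5.3]
grip_width: 0.0185
```

Run:
```python
from h import *
go(454.4,-314.1,150,2.4); print(sense()["moment"])
```

```text
t3.07 pos [ 455.1 -314.6   30.5] yaw 2.25 tilt [ 4.e-04  6.e-04 -1.e+00] F [-1.15  0.79  5.3 ] w 0.0185
-> tx -0.6 ty -0.6 tz -119.5 roll -0.15
[ 0.01785688  0.1406509  -0.01072372]
```

Request:
apply_moves([
  {"tx": 0, "ty": 0, "tz": -5, "roll": 0},
  {"tx": 0, "ty": 0, "tz": -15, "roll": 0},
  {"tx": 0, "ty": 0, "tz": -30, "roll": 0},
  {"tx": 0, "ty": 0, "tz": -50, "roll": 0},
  {"tx": 0, "ty": 0, "tz": -70, "roll": 0},
  {"tx": 0, "ty": 0, "tz": -90, "roll": 0},
  {"tx": 0, "ty": 0, "tz": -100, "roll": 0},
  {"tx": 0, "ty": 0, "tz": -100, "roll": 0},
  {"tx": 0, "ty": 0, "tz": -100, "roll": 0},
])

```text
t: 3.82
position: [0.4548, -0.3147, 0.1307]
tcp_rot: [1.0, 0.02, 0.0, -0.0]
force: [0.2, -0.7, -1.5]
grip_width: 0.0184
```

Run:
```python
from h import *
go(556.5,58.2,130,-4.8); print(sense()["moment"])
c=get_calibration("wrist");im=capture("wrist");cv2.imwrite("pics/w2.png",im)
cv2.imwrite("pics/s2.png",capture("scene"))
s=sense();Rt=R.from_quat(s["tcp_rot"])
g=s["position"]+Rt.apply([0,0,-.0195])
for x,z in [(.19,.003),(.055,0.012),(-.065,.012)]:
  print(proj(c,[g+Rt.apply([0,-x,-z])]).round(1))
```

```text
t3.82 pos [ 454.8 -314.7  130.7] yaw 2.24 tilt [ 6.e-04  3.e-04 -1.e+00] F [ 0.15 -0.66 -1.5 ] w 0.0184
-> tx 116.1 ty -368.7 tz 0.8 roll 7.04
[-0.09725686 -0.01113489  0.01599012]
[[ 316.5 -500.4]]
[[317.6 165.7]]
[[318.4 515.9]]
```

View pics/w2.png

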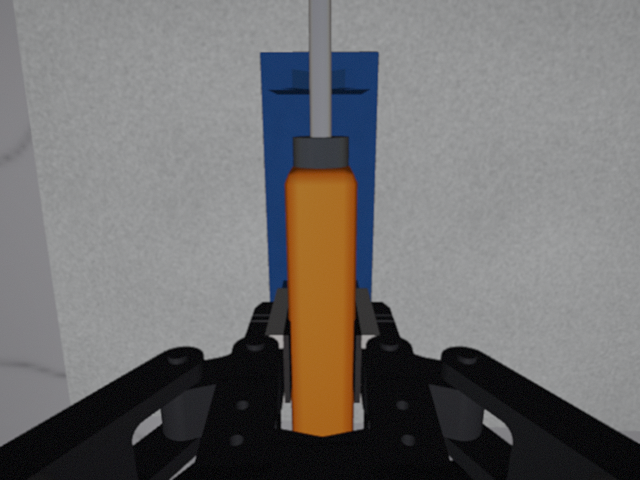

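View pics/s2.png

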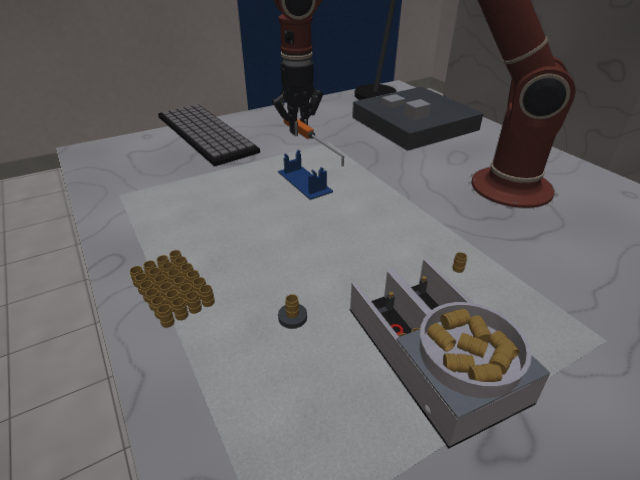

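Request:
apply_moves([
  {"tx": 5, "ty": -16, "tz": 0, "roll": 0},
  {"tx": 15, "ty": -46, "tz": 0, "roll": 1},
  {"tx": 25, "ty": -80, "tz": 0, "roll": 2},
  {"tx": 35, "ty": -112, "tz": 0, "roll": 3},
  {"tx": 46, "ty": -146, "tz": 0, "roll": 4},
  {"tx": 57, "ty": -180, "tz": 0, "roll": 5},
  {"tx": 68, "ty": -215, "tz": 0, "roll": 6},
  {"tx": 79, "ty": -250, "tz": 0, "roll": 7},
  {"tx": 90, "ty": -285, "tz": 0, "roll": 7},
  {"tx": 101, "ty": -320, "tz": 0, "roll": 7},
  {"tx": 110, "ty": -350, "tz": 0, "roll": 7},
  {"tx": 116, "ty": -368.5, "tz": 0.8, "roll": 7},
  {"tx": 116, "ty": -368.5, "tz": 0.8, "roll": 7},
  {"tx": 116, "ty": -368.5, "tz": 0.8, "roll": 7},
  {"tx": 116, "ty": -368.5, "tz": 0.8, "roll": 7},
])

```text
t: 5.17
position: [0.5546, 0.0571, 0.1278]
tcp_rot: [0.999, -0.042, -0.002, 0.0]
force: [-0.3, -0.8, -1.1]
grip_width: 0.0183
```

Run:
```python
from h import *
go(556.5,58.2,130,-4.8); print(sense()["moment"])
im=capture("top");cv2.imwrite("pics/t3.png",im);s=sense()
im=cv2.convertScaleAbs(im,alpha=1.6);crop(im,180,200,140,110,5.5,"pics/t3c.png")
im=capture("scene");cv2.imwrite("pics/s3.png",im);crop(im,320,180,160,120,5,"pics/s3c.png")
c=get_calibration("top")
Rt=R.from_quat(s["tcp_rot"]);g=s["position"]+Rt.apply([0,0,-.0195])
for x,z in [(.19,.003),(.055,0.003)]:
  print(g+Rt.apply([0,-x,-z]),(proj(c,[g+Rt.apply([0,-x,-z])])).round(1))
```

```text
t5.17 pos [554.6  57.1 127.8] yaw -4.81 tilt [-5.e-03  1.e-04 -1.e+00] F [-0.31 -0.84 -1.11] w 0.0183
-> tx 1.8 ty -1.3 tz -2.2 roll -0.01
[-0.09241787  0.02601233 -0.0127597 ]
[0.57100763 0.24575204 0.15048293] [[207.4 239.3]]
[0.55951711 0.11124194 0.15052516] [[277.  245.8]]
```

View pics/t3c.png

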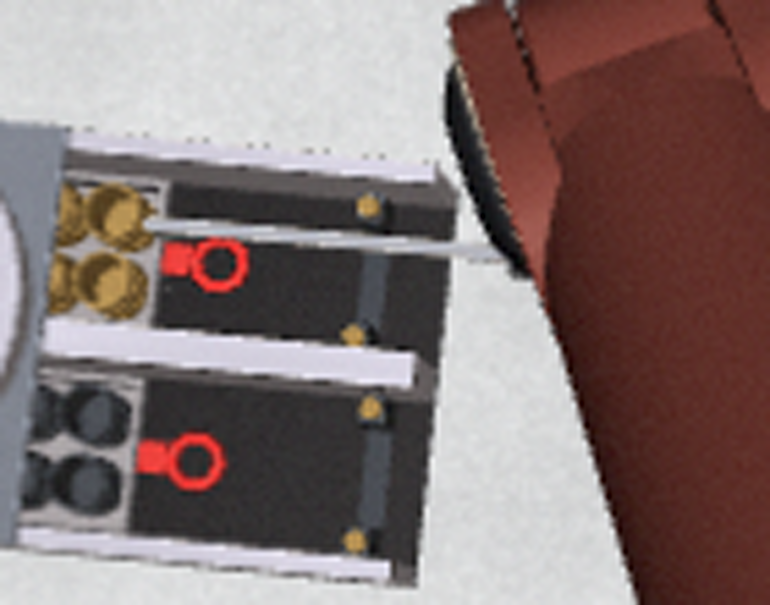

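View pics/s3c.png

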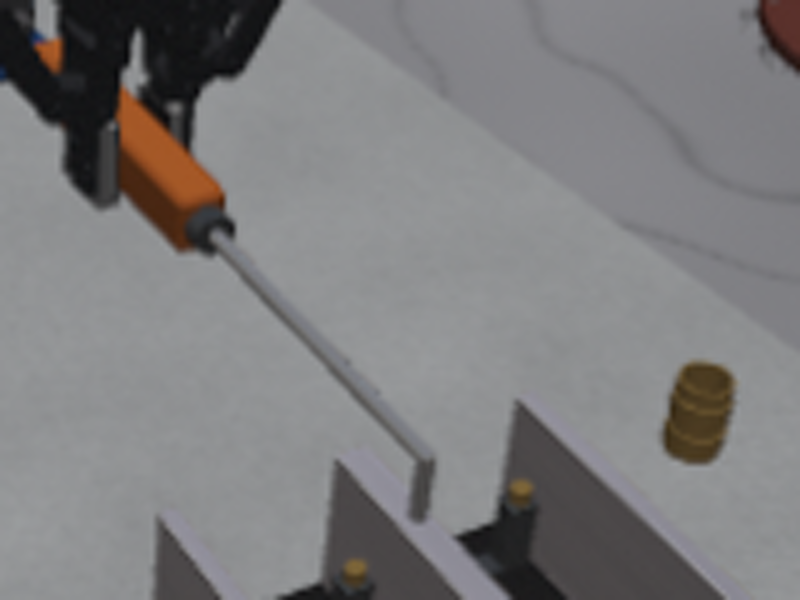

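Run:
```python
from h import *
from scipy.optimize import least_squares
ct=get_calibration("top");cs=get_calibration("scene");s=sense()
S=lambda x,y:(320+(x+.5)/5-.5,180+(y+.5)/5-.5)
T=lambda x,y:(180+(x+.5)/5.5-.5,200+(y+.5)/5.5-.5)
pt=T(150,225); 
Rt=R.from_quat(s["tcp_rot"]);g=s["position"]+Rt.apply([0,0,-.0195])
print("pred bend top",proj(cs,[g+Rt.apply([0,-.193,-.003])]),"obs",S(430,458))
print("pred tip",proj(cs,[g+Rt.apply([0,-.19,.026])]),"obs",S(419,520))
print("pred shaft start",proj(cs,[g+Rt.apply([0,-.065,0])]),"obs ~",S(222,238))
# triangulate bend top end
f=lambda P:np.r_[proj(ct,[P])[0]-pt,proj(cs,[P])[0]-S(430,458)]
r=least_squares(f,[.57,.245,.15]);print("tri",r.x,r.fun,"pred",g+Rt.apply([0,-.193,-.003]))
# eye in scene
im=cv2.imread("pics/s3.png")
print("eye pred in scene",proj(cs,[[.5725,.2475,.02]]))
m=(im[...,2]>120)&(im[...,1]<60)&(im[...,0]<60)
ys,xs=np.nonzero(m[300:345,370:420]);print(xs.mean()+370,ys.mean()+300,len(xs))
crop(im,370,290,80,60,8,"pics/s3e.png")
```

```text
pred bend top [[404.41170858 269.59054324]] obs (405.6, 271.2)
pred tip [[401.27605411 282.55792745]] obs (403.4, 283.6)
pred shaft start [[362.15827862 226.49175983]] obs ~ (364.0, 227.2)
tri [0.5687918  0.24810885 0.14610346] [-0.2442637   0.25629339 -0.27302366 -0.02578546] pred [0.57156625 0.24853564 0.1508134 ]
eye pred in scene [[394.88334815 328.36209677]]
398.34285714285716 328.57142857142856 35
```

View pics/s3e.png

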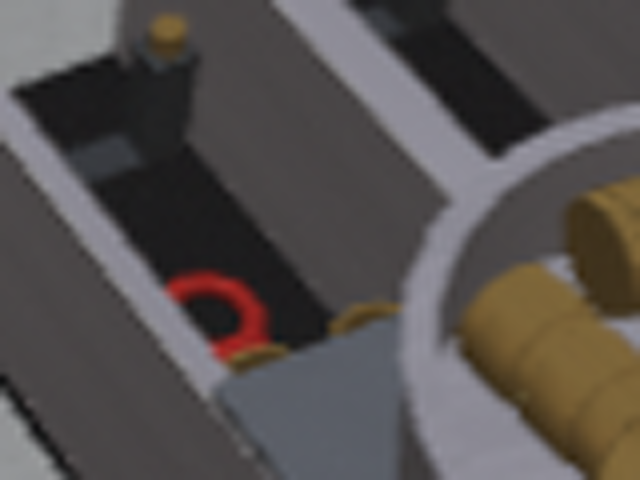

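Request:
apply_moves([
  {"tx": 3, "ty": -1, "tz": 10, "roll": 0},
  {"tx": 3, "ty": -1, "tz": 25, "roll": 0},
  {"tx": 3, "ty": -1, "tz": 45, "roll": 0},
  {"tx": 3, "ty": -1, "tz": 60, "roll": 0},
  {"tx": 3, "ty": -1, "tz": 72, "roll": 0},
  {"tx": 3, "ty": -1, "tz": 78, "roll": 0},
  {"tx": 3, "ty": -1, "tz": 80, "roll": 0},
  {"tx": 3, "ty": -1, "tz": 80, "roll": 0},
  {"tx": 3, "ty": -1, "tz": 80, "roll": 0},
  {"tx": 3, "ty": -1, "tz": 80, "roll": 0},
])

```text
t: 6.1
position: [0.5584, 0.057, 0.0491]
tcp_rot: [0.999, -0.043, -0.001, -0.0]
force: [1.0, -0.1, -0.8]
grip_width: 0.0188
```

Run:
```python
from h import *
go(556.5,58.2,46,-4.8); print(sense()["moment"])
im=capture("top");cv2.imwrite("pics/t4.png",im);s=sense()
im=cv2.convertScaleAbs(im,alpha=1.6);crop(im,190,220,80,50,10,"pics/t4c.png")
im=capture("scene");cv2.imwrite("pics/s4.png",im);crop(im,350,260,80,60+30,6.6,"pics/s4c.png")
c=get_calibration("top")
Rt=R.from_quat(s["tcp_rot"]);g=s["position"]+Rt.apply([0,0,-.0195])
for x,z in [(.19,.003),(.055,0.003)]:
  print(g+Rt.apply([0,-x,-z]),(proj(c,[g+Rt.apply([0,-x,-z])])).round(1))
```

```text
t6.10 pos [558.4  57.   49.1] yaw -4.93 tilt [-2.e-03  5.e-04 -1.e+00] F [ 0.96 -0.07 -0.76] w 0.0188
-> tx -2.0 ty -1.1 tz 3.1 roll -0.13
[-0.07542386  0.04647587 -0.00553381]
[0.57471965 0.2463721  0.07167313] [[215.4 243.3]]
[0.56312374 0.11187105 0.07162609] [[280.2 249.4]]
```

View pics/t4c.png

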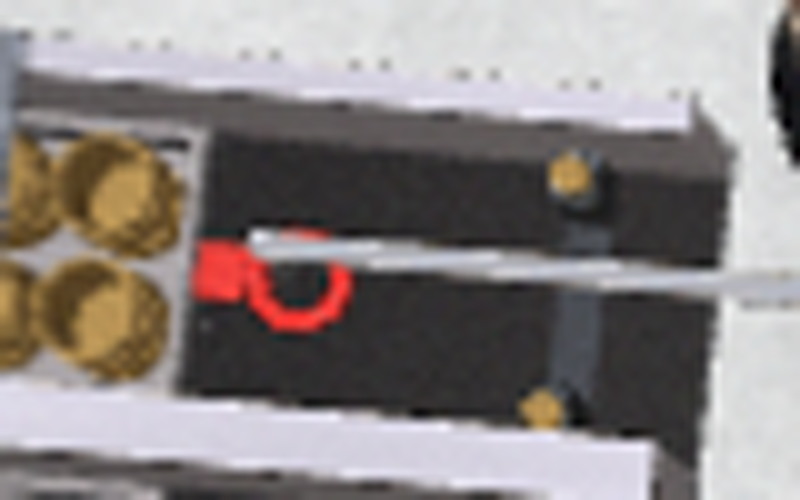

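View pics/s4c.png

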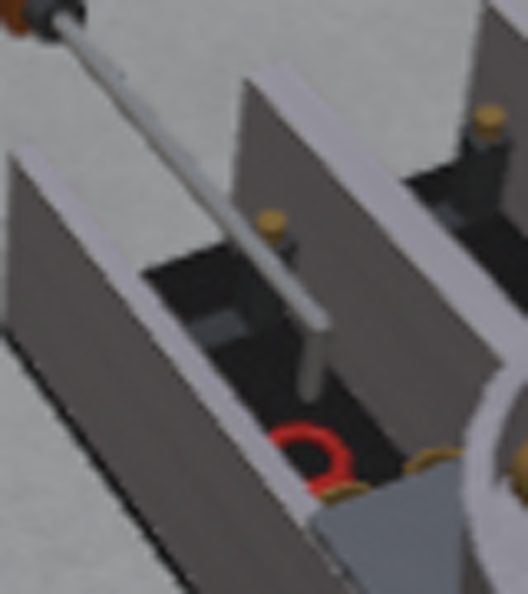

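Request:
apply_moves([
  {"tx": -1.3, "ty": -1.1, "tz": 4, "roll": 0},
  {"tx": -1.3, "ty": -1.1, "tz": 9, "roll": 0},
  {"tx": -1.3, "ty": -1.1, "tz": 13, "roll": 0},
  {"tx": -1.3, "ty": -1.1, "tz": 16, "roll": 0},
  {"tx": -1.3, "ty": -1.1, "tz": 16, "roll": 0},
  {"tx": -1.3, "ty": -1.1, "tz": 16, "roll": 0},
  {"tx": -1.3, "ty": -1.1, "tz": 16, "roll": 0},
])

```text
t: 6.78
position: [0.5571, 0.0583, 0.033]
tcp_rot: [0.999, -0.043, -0.001, -0.0]
force: [0.4, -0.1, -0.8]
grip_width: 0.0185
```

```bash
cat > look.py <<'E'
from h import *
import sys
n=sys.argv[1]
go(556.5,58.2,16.5,-4.8); print(sense()["moment"])
im=capture("top");cv2.imwrite(f"pics/t{n}.png",im);s=sense()
im=cv2.convertScaleAbs(im,alpha=1.6);A=cv2.resize(im[225:265,190:270],None,fx=8,fy=8,interpolation=2)
im=capture("scene");cv2.imwrite(f"pics/s{n}.png",im);B=cv2.resize(im[290:345,350:430],None,fx=8,fy=8,interpolation=2)
B=B[:270*1]if 0 else cv2.resize(B,(378,260));A=cv2.resize(A,(640,320))
C=np.zeros((590,640,3),np.uint8);C[:320]=A;C[330:590,:378]=B;cv2.imwrite(f"pics/c{n}.png",C)
c=get_calibration("top")
Rt=R.from_quat(s["tcp_rot"]);g=s["position"]+Rt.apply([0,0,-.0195])
for x,z in [(.193,.003)]:
  p=proj(c,[g+Rt.apply([0,-x,-z])])[0];print(g+Rt.apply([0,-x,-z]),p.round(1),"crop",(p-[190,225])*8)
E
python3 look.py 5
```

```text
t6.78 pos [557.1  58.3  33. ] yaw -4.92 tilt [-2.2e-03  5.0e-04 -1.0e+00] F [ 0.43 -0.13 -0.81] w 0.0185
-> tx -0.5 ty 0.2 tz 16.5 roll -0.12
[-0.05553933  0.02887385  0.02530625]
[0.57378394 0.25056893 0.05569945] [214.9 244.8] crop [199.13828527 158.59143931]
```

View pics/c5.png

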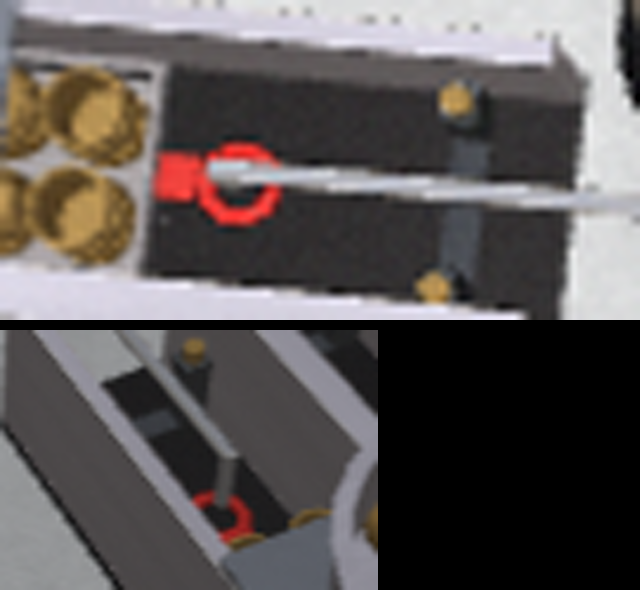

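Request:
apply_moves([
  {"tx": 0, "ty": -0.8, "tz": 4, "roll": 0},
  {"tx": 0, "ty": -0.8, "tz": 8, "roll": 0},
  {"tx": 0, "ty": -0.8, "tz": 8, "roll": 0},
])

```text
t: 7.13
position: [0.5566, 0.0591, 0.0244]
tcp_rot: [0.999, -0.043, -0.002, -0.0]
force: [-0.5, -0.3, -2.3]
grip_width: 0.0185
```

Request:
apply_moves([
  {"tx": 0, "ty": 0, "tz": 3, "roll": 0},
  {"tx": 0, "ty": 0, "tz": 5, "roll": 0},
  {"tx": 0, "ty": 0, "tz": 5, "roll": 0},
])

```text
t: 7.38
position: [0.5562, 0.059, 0.0188]
tcp_rot: [0.999, -0.043, -0.002, 0.0]
force: [0.9, -0.1, -1.4]
grip_width: 0.0185
```

Request:
apply_moves([
  {"tx": 0.4, "ty": 0, "tz": 1.5, "roll": 0},
  {"tx": 0.4, "ty": 0, "tz": 2, "roll": 0},
  {"tx": 0.4, "ty": 0, "tz": 2, "roll": 0},
])

```text
t: 7.63
position: [0.5565, 0.0589, 0.0166]
tcp_rot: [0.999, -0.043, -0.002, 0.0]
force: [-0.6, -0.9, -0.3]
grip_width: 0.0187
```

```bash
python3 look.py 6
```

```text
t7.63 pos [556.5  58.9  16.6] yaw -4.91 tilt [-0.0048  0.     -1.    ] F [-0.65 -0.86 -0.35] w 0.0187
-> tx 0.1 ty 0.7 tz 0.1 roll -0.11
[-0.09500536  0.01942362 -0.00717232]
[0.57318316 0.25127331 0.03913099] [216.1 246.2] crop [208.99796183 169.646736  ]
```

View pics/c6.png

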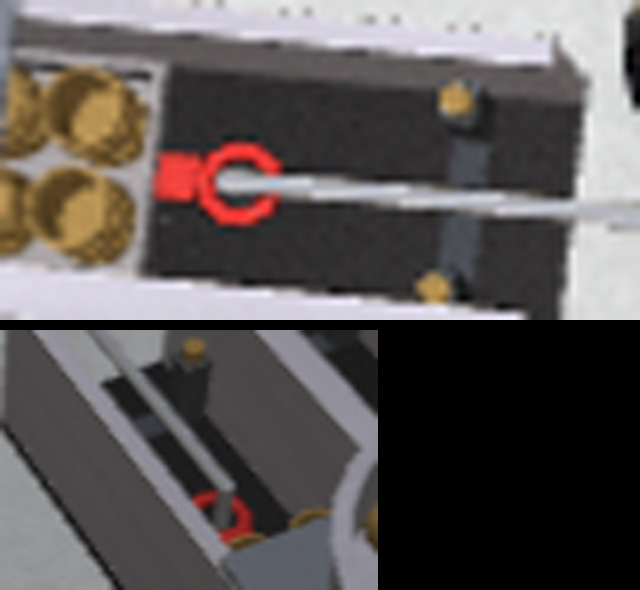

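Request:
apply_moves([
  {"tx": 0, "ty": 1, "tz": 0, "roll": 0},
  {"tx": 0, "ty": 2, "tz": 0, "roll": 0},
  {"tx": 0, "ty": 3, "tz": 0, "roll": 0},
  {"tx": 0, "ty": 4, "tz": 0, "roll": 0},
  {"tx": 0, "ty": 4.5, "tz": 0, "roll": 0},
  {"tx": 0, "ty": 5, "tz": 0, "roll": 0},
])

```text
t: 8.23
position: [0.5563, 0.0548, 0.0168]
tcp_rot: [0.999, -0.043, -0.002, -0.001]
force: [0.4, 1.8, -0.1]
grip_width: 0.0182
```

Request:
apply_moves([
  {"tx": 0, "ty": 1, "tz": 0, "roll": 0},
  {"tx": 0, "ty": 2, "tz": 0, "roll": 0},
])

```text
t: 8.4
position: [0.5563, 0.054, 0.0168]
tcp_rot: [0.999, -0.042, -0.002, -0.001]
force: [0.5, 3.3, -2.5]
grip_width: 0.0188
```

Request:
apply_moves([
  {"tx": 0, "ty": 1, "tz": 0, "roll": 0},
  {"tx": 0, "ty": 2, "tz": 0, "roll": 0},
])

```text
t: 8.57
position: [0.5563, 0.0533, 0.0168]
tcp_rot: [0.999, -0.042, -0.001, -0.002]
force: [0.6, 5.1, -3.3]
grip_width: 0.0186
```

Request:
apply_moves([
  {"tx": 0, "ty": 2, "tz": 0, "roll": 0},
  {"tx": 0, "ty": 2.5, "tz": 0, "roll": 0},
])

```text
t: 8.73
position: [0.5562, 0.0527, 0.0167]
tcp_rot: [0.999, -0.041, -0.001, -0.004]
force: [-0.3, 6.1, -2.7]
grip_width: 0.0185
```

Request:
apply_moves([
  {"tx": 0, "ty": 2.5, "tz": 0, "roll": 0},
  {"tx": 0, "ty": 3, "tz": 0, "roll": 0},
])

```text
t: 8.9
position: [0.5567, 0.0521, 0.017]
tcp_rot: [0.999, -0.04, -0.0, -0.005]
force: [0.8, 6.5, -2.1]
grip_width: 0.0185
```

Request:
apply_moves([
  {"tx": 0, "ty": 2.5, "tz": 0, "roll": 0},
  {"tx": 0, "ty": 3.5, "tz": 0, "roll": 0},
])

```text
t: 9.07
position: [0.5569, 0.0512, 0.0171]
tcp_rot: [0.999, -0.039, 0.0, -0.007]
force: [0.9, 5.8, -3.1]
grip_width: 0.0188
```

```bash
python3 look.py 7
```

```text
t9.07 pos [556.9  51.2  17.1] yaw -4.53 tilt [ 0.0015  0.0144 -0.9999] F [ 0.95  5.82 -3.11] w 0.0188
-> tx -0.9 ty -7.0 tz 0.7 roll 0.27
[ 0.89575801 -0.13062499 -0.0230587 ]
[0.57196515 0.24266787 0.04221366] [219.9 246.6] crop [238.81831708 172.84109931]
```

View pics/c7.png

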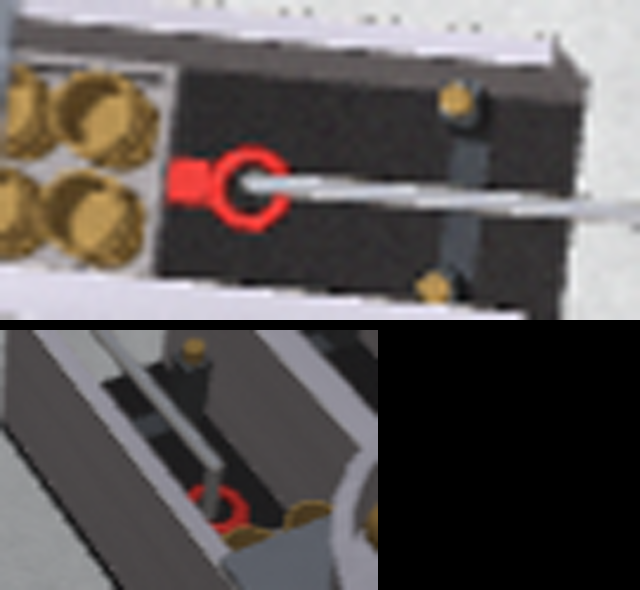

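Request:
apply_moves([
  {"tx": 0, "ty": 3, "tz": 1, "roll": 0.2},
  {"tx": 0, "ty": 5, "tz": 2, "roll": 0.3},
  {"tx": 0, "ty": 8, "tz": 2, "roll": 0.3},
  {"tx": 0, "ty": 12, "tz": 2, "roll": 0.3},
  {"tx": 0, "ty": 16, "tz": 2, "roll": 0.3},
  {"tx": 0, "ty": 20, "tz": 2, "roll": 0.3},
  {"tx": 0, "ty": 24, "tz": 2, "roll": 0.3},
  {"tx": 0, "ty": 28, "tz": 2, "roll": 0.3},
  {"tx": 0, "ty": 32, "tz": 2, "roll": 0.3},
  {"tx": 0, "ty": 36, "tz": 2, "roll": 0.3},
  {"tx": 0, "ty": 40, "tz": 2, "roll": 0.3},
  {"tx": 0, "ty": 44, "tz": 2, "roll": 0.3},
  {"tx": 0, "ty": 48, "tz": 2, "roll": 0.3},
  {"tx": 0, "ty": 52, "tz": 2, "roll": 0.3},
  {"tx": 0, "ty": 56, "tz": 2, "roll": 0.3},
  {"tx": 0, "ty": 59, "tz": 2, "roll": 0.3},
  {"tx": 0, "ty": 62, "tz": 2, "roll": 0.3},
  {"tx": 0, "ty": 64, "tz": 2, "roll": 0.3},
])

```text
t: 10.67
position: [0.5515, -0.0138, 0.0142]
tcp_rot: [0.999, -0.043, 0.0, -0.007]
force: [0.2, 5.5, 1.2]
grip_width: 0.0189
```

```bash
python3 look.py 8
```

```text
t10.67 pos [551.5 -13.8  14.2] yaw -4.88 tilt [ 8.000e-04  1.330e-02 -9.999e-01] F [0.18 5.46 1.19] w 0.0189
-> tx -1.1 ty -72.2 tz -1.4 roll -0.08
[ 1.44183648 -0.1829134  -0.01100147]
[0.56787353 0.17752278 0.039044  ] [250.6 249. ] crop [485.12007989 191.76609779]
```

View pics/c8.png

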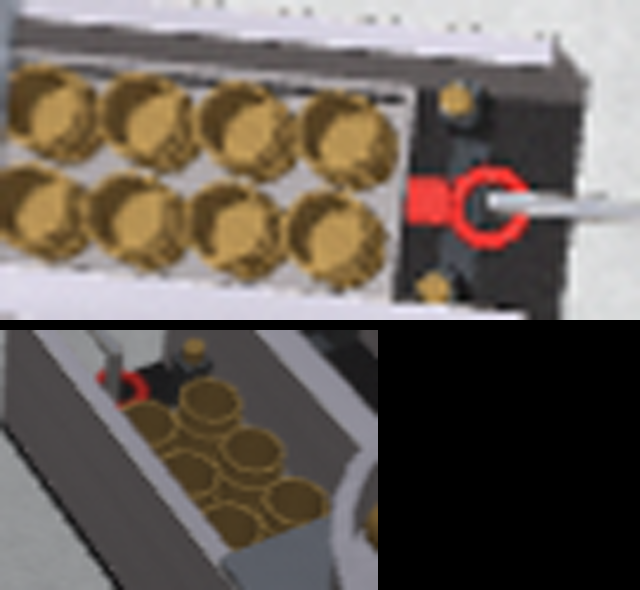

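Request:
apply_moves([
  {"tx": 0, "ty": 1, "tz": 0, "roll": 0},
  {"tx": 0, "ty": 2, "tz": 0, "roll": 0},
  {"tx": 0, "ty": 3, "tz": 0, "roll": 0},
  {"tx": 0, "ty": 4, "tz": 0, "roll": 0},
  {"tx": 0, "ty": 4, "tz": 0, "roll": 0},
])

```text
t: 11.18
position: [0.5508, -0.0187, 0.0139]
tcp_rot: [0.999, -0.043, -0.0, -0.006]
force: [-0.4, 3.1, 0.9]
grip_width: 0.0187
```

Request:
apply_moves([
  {"tx": 0, "ty": 1, "tz": 0, "roll": 0},
  {"tx": 0, "ty": 2, "tz": 0, "roll": 0},
  {"tx": 0, "ty": 3, "tz": 0, "roll": 0},
  {"tx": 0, "ty": 3, "tz": 0, "roll": 0},
])

```text
t: 11.52
position: [0.5504, -0.0217, 0.0139]
tcp_rot: [0.999, -0.043, -0.0, -0.006]
force: [-0.1, 3.6, 1.4]
grip_width: 0.0186
```

Request:
apply_moves([
  {"tx": 0, "ty": 1, "tz": 0, "roll": 0},
  {"tx": 0, "ty": 2, "tz": 0, "roll": 0},
  {"tx": 0, "ty": 3, "tz": 0, "roll": 0},
  {"tx": 0, "ty": 3, "tz": 0, "roll": 0},
])

```text
t: 11.85
position: [0.5506, -0.0219, 0.0138]
tcp_rot: [0.999, -0.042, 0.0, -0.008]
force: [0.1, 8.5, -0.3]
grip_width: 0.0187
```

Request:
apply_moves([
  {"tx": 0, "ty": 3, "tz": 0.5, "roll": 0},
  {"tx": 0, "ty": 3.5, "tz": 0.5, "roll": 0.2},
  {"tx": 0, "ty": 3.8, "tz": 0.5, "roll": 0.2},
  {"tx": 0, "ty": 3.8, "tz": 0.5, "roll": 0.2},
])

```text
t: 12.18
position: [0.5506, -0.0219, 0.0132]
tcp_rot: [0.999, -0.042, 0.001, -0.01]
force: [-0.0, 10.3, -1.0]
grip_width: 0.0186
```

Request:
apply_moves([
  {"tx": 0, "ty": 4, "tz": 0.3, "roll": 0.2},
  {"tx": 0, "ty": 4.4, "tz": 0.3, "roll": 0.2},
  {"tx": 0, "ty": 4.5, "tz": 0.3, "roll": 0.2},
  {"tx": 0, "ty": 4.5, "tz": 0.3, "roll": 0.2},
  {"tx": 0, "ty": 4.5, "tz": 0.3, "roll": 0.2},
  {"tx": 0, "ty": 4.5, "tz": 0.3, "roll": 0.2},
])

```text
t: 12.68
position: [0.5506, -0.0219, 0.0126]
tcp_rot: [0.999, -0.042, 0.001, -0.013]
force: [1.9, 11.3, -2.7]
grip_width: 0.0185
```

Request:
apply_moves([
  {"tx": 0, "ty": 4.5, "tz": 0.3, "roll": 0.2},
  {"tx": 0, "ty": 4.5, "tz": 0.3, "roll": 0.2},
  {"tx": 0, "ty": 4.5, "tz": 0.3, "roll": 0.2},
  {"tx": 0, "ty": 4.5, "tz": 0.3, "roll": 0.2},
  {"tx": 0, "ty": 4.5, "tz": 0.3, "roll": 0.2},
  {"tx": 0, "ty": 4.5, "tz": 0.3, "roll": 0.2},
  {"tx": 0, "ty": 4.5, "tz": 0.3, "roll": 0.2},
])

```text
t: 13.27
position: [0.5505, -0.0218, 0.012]
tcp_rot: [0.999, -0.042, 0.001, -0.016]
force: [0.8, 11.0, -1.9]
grip_width: 0.0191
```

```bash
python3 look.py 9
```

```text
t13.27 pos [550.5 -21.8  12. ] yaw -4.85 tilt [ 0.0039  0.0313 -0.9995] F [ 0.8  11.   -1.93] w 0.0191
-> tx -0.8 ty -80.3 tz -2.0 roll -0.05
[ 2.10614345 -0.28312768 -0.13265805]
[0.56672337 0.16971045 0.04056209] [254.2 249.4] crop [513.62338761 195.53812496]
```

View pics/c9.png

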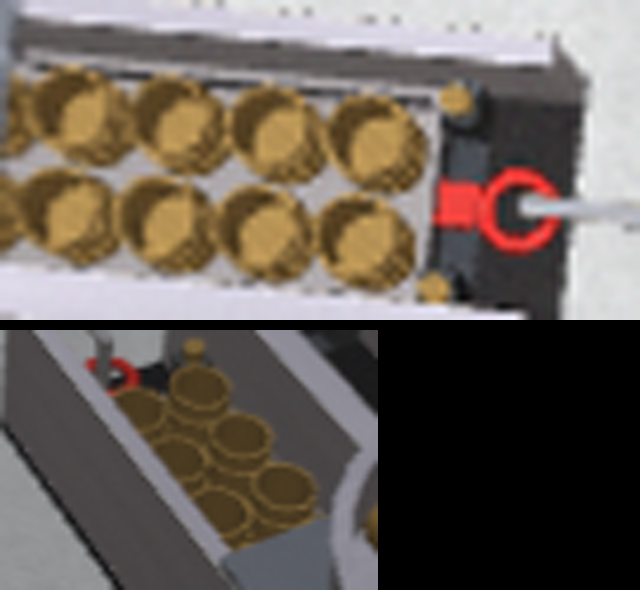

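Request:
apply_moves([
  {"tx": 0, "ty": 4.7, "tz": 0.3, "roll": 0.1},
  {"tx": 0, "ty": 4.8, "tz": 0.3, "roll": 0.1},
  {"tx": 0, "ty": 4.8, "tz": 0.3, "roll": 0.1},
  {"tx": 0, "ty": 4.8, "tz": 0.3, "roll": 0.1},
  {"tx": 0, "ty": 4.8, "tz": 0.3, "roll": 0.1},
])

```text
t: 13.78
position: [0.5506, -0.0217, 0.0113]
tcp_rot: [0.999, -0.041, 0.002, -0.019]
force: [2.2, 12.1, -3.5]
grip_width: 0.0183
```

Request:
apply_moves([
  {"tx": 0, "ty": -1, "tz": 0, "roll": 0},
  {"tx": 0, "ty": -2, "tz": 0, "roll": 0},
  {"tx": 0, "ty": -3, "tz": 0, "roll": 0},
  {"tx": 0, "ty": -3.5, "tz": 0, "roll": 0},
  {"tx": 0, "ty": -3.5, "tz": 0, "roll": 0},
  {"tx": 0, "ty": -3.5, "tz": 0, "roll": 0},
])

```text
t: 14.28
position: [0.5506, -0.0199, 0.0113]
tcp_rot: [0.999, -0.042, 0.001, -0.018]
force: [-0.4, -0.2, -0.6]
grip_width: 0.0187
```

```bash
python3 look.py 10
```

```text
t14.28 pos [550.6 -19.9  11.3] yaw -4.84 tilt [ 0.0044  0.0352 -0.9994] F [-0.4  -0.21 -0.64] w 0.0187
-> tx -0.7 ty -78.5 tz -2.4 roll -0.04
[-0.07077762  0.00974286  0.01962076]
[0.56682924 0.17178334 0.04075507] [253.2 249.4] crop [505.73138554 194.98083613]
```

View pics/c10.png

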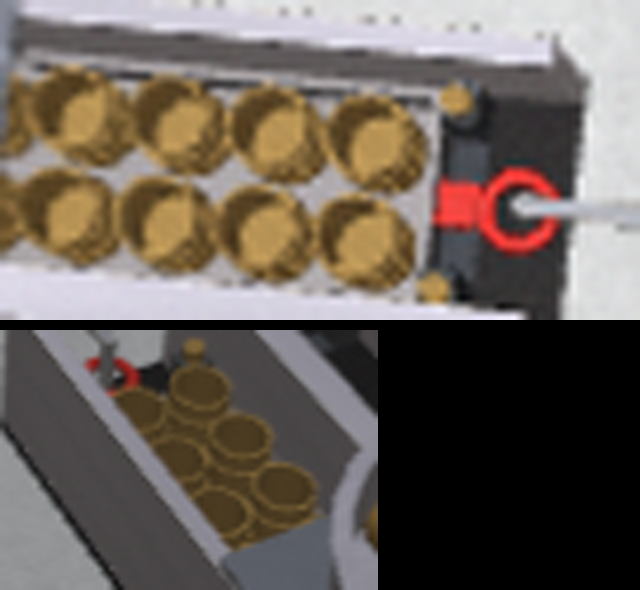

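Request:
apply_moves([
  {"tx": 0, "ty": -1, "tz": 0, "roll": 0},
  {"tx": 0, "ty": -1, "tz": -3, "roll": 0},
  {"tx": 0, "ty": -1, "tz": -7, "roll": 0},
  {"tx": 0, "ty": -1, "tz": -12, "roll": 0},
  {"tx": 0, "ty": -1, "tz": -15, "roll": 0},
  {"tx": 0, "ty": -1, "tz": -15, "roll": 0},
])

```text
t: 14.88
position: [0.5515, -0.0189, 0.0275]
tcp_rot: [0.999, -0.042, 0.003, -0.018]
force: [0.9, -0.5, -1.2]
grip_width: 0.0187
```

Free, with no snag so far. I'll raise well clear.

Request:
apply_moves([
  {"tx": 0, "ty": 0, "tz": -8, "roll": 0},
  {"tx": 0, "ty": 0, "tz": -20, "roll": 0},
  {"tx": 0, "ty": 0, "tz": -40, "roll": 0},
  {"tx": 0, "ty": 0, "tz": -65, "roll": 0},
  {"tx": 0, "ty": 0, "tz": -90, "roll": 0},
  {"tx": 0, "ty": 0, "tz": -105, "roll": 0},
  {"tx": 0, "ty": 0, "tz": -110, "roll": 0},
  {"tx": 0, "ty": 0, "tz": -110, "roll": 0},
  {"tx": 0, "ty": 0, "tz": -110, "roll": 0},
])

```text
t: 15.63
position: [0.5502, -0.023, 0.137]
tcp_rot: [0.999, -0.042, 0.002, -0.018]
force: [-0.7, -0.9, -1.5]
grip_width: 0.0189
```

```bash
python3 look.py 11
python3 - <<'E'
from h import *
go(454.8,-314.7,132,2.24)
E
```

```text
t15.63 pos [550.2 -23.  137. ] yaw -4.82 tilt [ 0.0057  0.0358 -0.9993] F [-0.67 -0.89 -1.51] w 0.0189
-> tx -0.8 ty -77.0 tz 123.4 roll -0.02
[-0.0971807   0.02629751  0.00447566]
[0.56584665 0.1684274  0.16581675] [246.2 241.1] crop [449.4358273  128.61216779]
t15.73 pos [549.7 -22.9 136.1] yaw -4.81 tilt [ 0.0037  0.036  -0.9993] F [ 0.08 -0.6  -0.98] w 0.0184
-> tx -70.1 ty 298.7 tz -6.8 roll -7.05
```

View pics/c11.png

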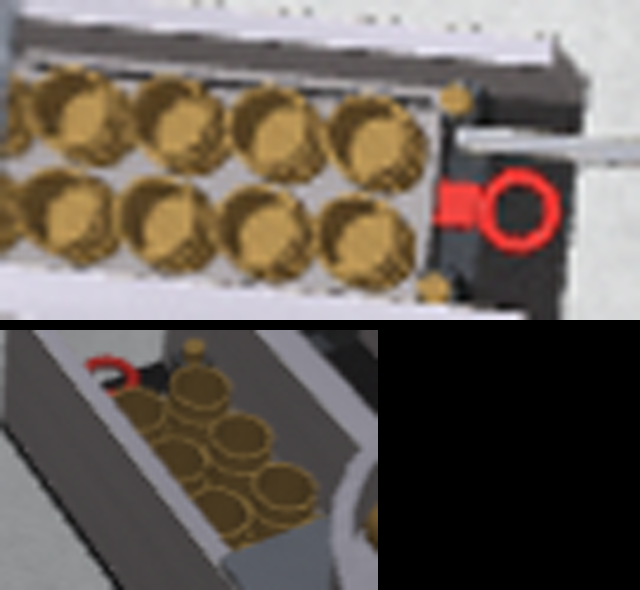

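View pics/s11.png

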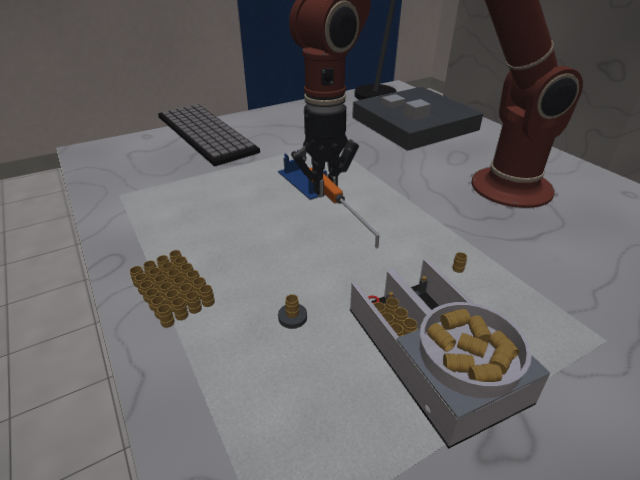

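Request:
apply_moves([
  {"tx": -4, "ty": 15, "tz": -1, "roll": 0},
  {"tx": -10, "ty": 43, "tz": -2, "roll": -1},
  {"tx": -18, "ty": 75, "tz": -3, "roll": -2},
  {"tx": -26, "ty": 110, "tz": -4, "roll": -3},
  {"tx": -34, "ty": 145, "tz": -5, "roll": -4},
  {"tx": -42, "ty": 180, "tz": -6, "roll": -5},
  {"tx": -50, "ty": 215, "tz": -7, "roll": -6},
  {"tx": -58, "ty": 250, "tz": -7, "roll": -7},
  {"tx": -65, "ty": 278, "tz": -7, "roll": -7},
  {"tx": -70, "ty": 298.7, "tz": -7, "roll": -7},
  {"tx": -70, "ty": 298.7, "tz": -7, "roll": -7},
  {"tx": -70, "ty": 298.7, "tz": -7, "roll": -7},
  {"tx": -70, "ty": 298.7, "tz": -7, "roll": -7},
])

```text
t: 16.82
position: [0.455, -0.313, 0.1314]
tcp_rot: [1.0, 0.02, 0.002, -0.019]
force: [0.2, 1.0, -1.2]
grip_width: 0.0188
```

Run:
```python
from h import *
go(454.8,-314.7,130.7,2.24); print(sense()["moment"])
im=capture("wrist");cv2.imwrite("pics/w12.png",im)
im=capture("scene");cv2.imwrite("pics/s12.png",im);A=cv2.resize(im[90:210,250:370],None,fx=5,fy=5,interpolation=2);cv2.imwrite("pics/s12c.png",A)
im=cv2.imread("pics/s2.png");A=cv2.resize(im[90:210,250:370],None,fx=5,fy=5,interpolation=2);cv2.imwrite("pics/s2c.png",A)
```

```text
t16.82 pos [ 455.  -313.   131.4] yaw 2.26 tilt [ 0.0029  0.0384 -0.9993] F [ 0.18  0.96 -1.19] w 0.0188
-> tx -0.3 ty 1.7 tz 0.6 roll 0.02
[-0.04276856 -0.00174881 -0.02978629]
```

View pics/w12.png

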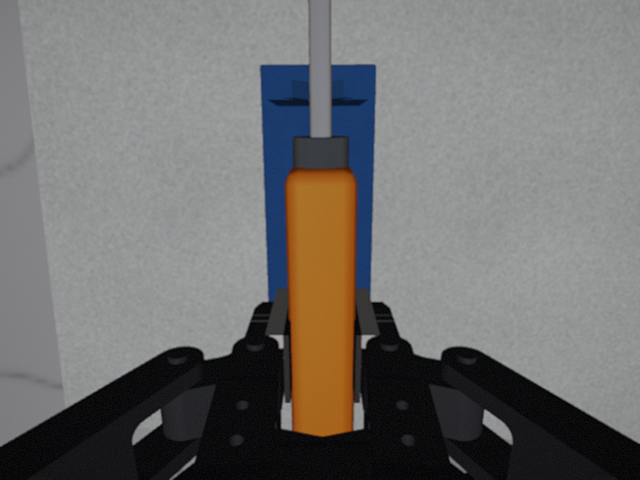

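View pics/s12c.png

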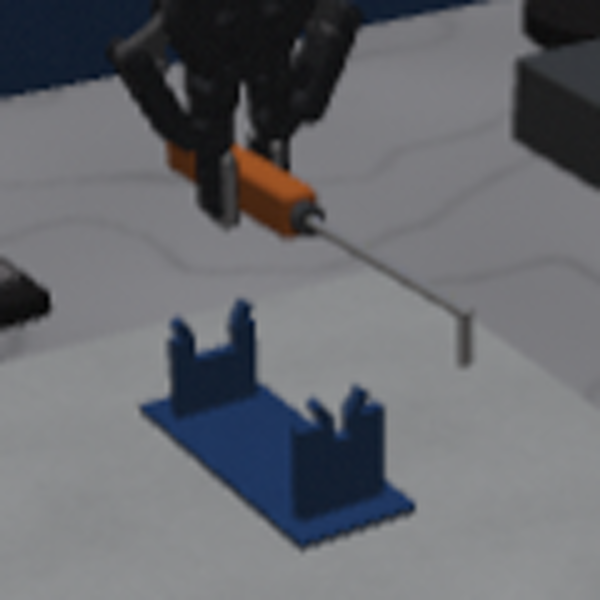

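View pics/s2c.png

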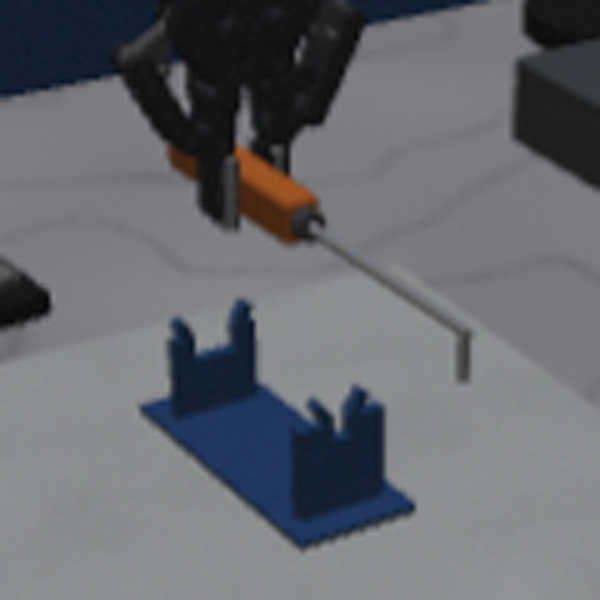

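Run:
```python
from h import *
go(455.0,-313.9,50,2.24); go(455,-313.9,32,2.24)
```

```text
t16.92 pos [ 455.7 -312.5  131.9] yaw 2.38 tilt [ 0.0037  0.0377 -0.9993] F [ 0.34  0.19 -0.94] w 0.0187
-> tx -1.2 ty 4.5 tz 81.8 roll 0.14
t16.92 pos [ 455.7 -312.5  131.9] yaw 2.38 tilt [ 0.0037  0.0377 -0.9993] F [ 0.34  0.19 -0.94] w 0.0187
-> tx -1.3 ty 5.2 tz 99.8 roll 0.14
```

Request:
apply_moves([
  {"tx": -1, "ty": 1, "tz": 15, "roll": 0.1},
  {"tx": -1.2, "ty": 2.5, "tz": 38, "roll": 0.1},
  {"tx": -1.2, "ty": 3.5, "tz": 60, "roll": 0.1},
  {"tx": -1.2, "ty": 4.2, "tz": 75, "roll": 0.1},
  {"tx": -1.2, "ty": 4.5, "tz": 82, "roll": 0.1},
  {"tx": -1.2, "ty": 4.7, "tz": 86, "roll": 0.1},
  {"tx": -1.2, "ty": 4.8, "tz": 88, "roll": 0.1},
  {"tx": -1.2, "ty": 4.8, "tz": 88, "roll": 0.1},
  {"tx": -1.2, "ty": 4.8, "tz": 88, "roll": 0.1},
])

```text
t: 17.67
position: [0.4558, -0.3141, 0.0447]
tcp_rot: [1.0, 0.02, 0.003, -0.018]
force: [0.4, 0.4, -1.2]
grip_width: 0.0188
```

Run:
```python
from h import *
go(455,-313.9,31,2.24)
im=capture("scene");A=cv2.resize(im[90:210,250:370],None,fx=5,fy=5,interpolation=2);cv2.imwrite("pics/s13c.png",A)
```

```text
t17.67 pos [ 455.8 -314.1   44.7] yaw 2.30 tilt [ 0.0052  0.0368 -0.9993] F [ 0.39  0.38 -1.23] w 0.0188
-> tx -0.9 ty 0.3 tz 13.7 roll 0.06
```

View pics/s13c.png

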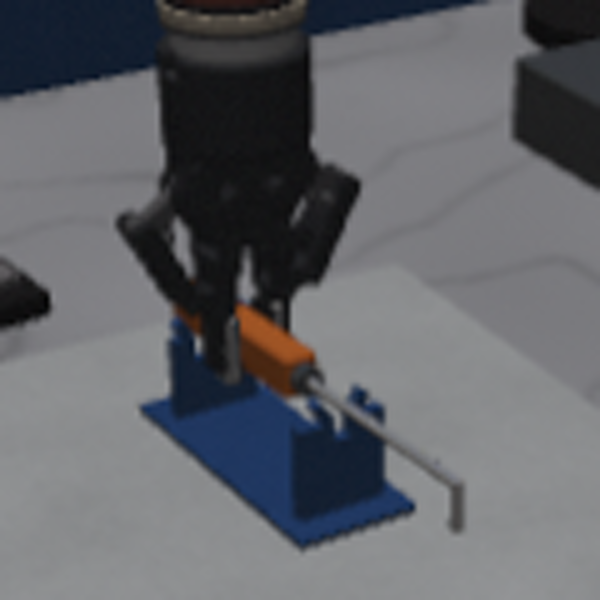

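Request:
apply_moves([
  {"tx": -0.8, "ty": 0.2, "tz": 4, "roll": 0},
  {"tx": -0.8, "ty": 0.3, "tz": 8, "roll": 0},
  {"tx": -0.8, "ty": 0.4, "tz": 10.5, "roll": 0},
  {"tx": -0.8, "ty": 0.4, "tz": 12, "roll": 0},
  {"tx": -0.8, "ty": 0.4, "tz": 13, "roll": 0},
  {"tx": -0.8, "ty": 0.4, "tz": 13, "roll": 0},
])

```text
t: 18.22
position: [0.4548, -0.3142, 0.032]
tcp_rot: [1.0, 0.02, 0.003, -0.018]
force: [-1.7, 0.4, 1.6]
grip_width: 0.0187
```

Request:
apply_moves([
  {"tx": 0, "ty": 0, "tz": 1.5, "roll": 0},
  {"tx": 0, "ty": 0, "tz": 2.5, "roll": 0},
  {"tx": 0, "ty": 0, "tz": 2.5, "roll": 0},
  {"tx": 0, "ty": 0, "tz": 2.5, "roll": 0},
])

```text
t: 18.55
position: [0.4548, -0.3141, 0.0315]
tcp_rot: [1.0, 0.02, 0.003, -0.018]
force: [-4.7, 2.2, 13.6]
grip_width: 0.0186
```

Request:
apply_moves([
  {"tx": 0, "ty": 0, "tz": 2, "roll": 0},
  {"tx": 0, "ty": 0, "tz": 2.5, "roll": 0},
  {"tx": 0, "ty": 0, "tz": 2.5, "roll": 0},
  {"tx": 0, "ty": 0, "tz": 2.5, "roll": 0},
])

```text
t: 18.88
position: [0.4549, -0.3141, 0.0314]
tcp_rot: [1.0, 0.02, 0.003, -0.017]
force: [-4.6, 2.9, 16.3]
grip_width: 0.0183
```

Run:
```python
from h import *
go(455,-313.9,31,2.24)
im=capture("scene");A=cv2.resize(im[90:210,250:370],None,fx=5,fy=5,interpolation=2);cv2.imwrite("pics/s14c.png",A)
```

```text
t18.88 pos [ 454.9 -314.1   31.4] yaw 2.26 tilt [ 0.0046  0.0338 -0.9994] F [-4.59  2.86 16.33] w 0.0183
-> tx 0.1 ty -0.1 tz 0.4 roll 0.02
```

View pics/s14c.png

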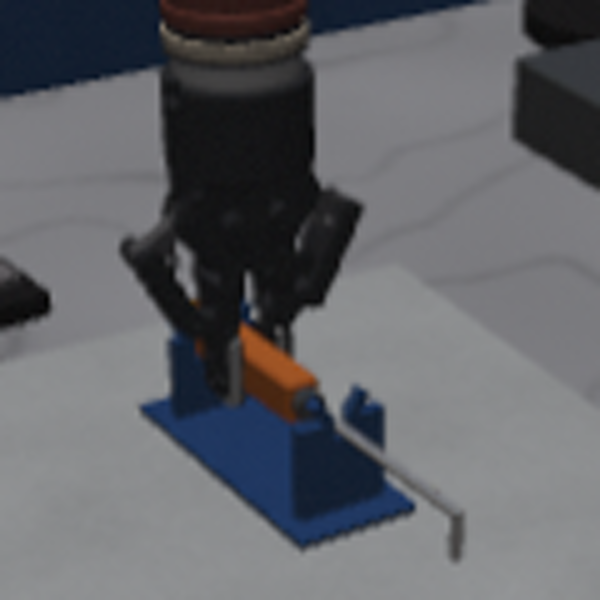

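Request:
apply_moves([
  {"tx": -0.4, "ty": 0, "tz": 0, "roll": 0},
  {"tx": -0.4, "ty": 0, "tz": 0, "roll": 0},
  {"tx": -0.4, "ty": 0, "tz": 0, "roll": 0},
])

```text
t: 19.18
position: [0.455, -0.3143, 0.0317]
tcp_rot: [1.0, 0.02, 0.003, -0.017]
force: [-0.9, 0.4, 4.9]
grip_width: 0.0184
```

Request:
apply_moves([
  {"tx": 0, "ty": 0, "tz": 0, "roll": 0},
  {"tx": 0, "ty": 0, "tz": 0, "roll": 0},
  {"tx": 0, "ty": 0, "tz": 0, "roll": 0},
  {"tx": 0, "ty": 0, "tz": 0, "roll": 0},
  {"tx": 0, "ty": 0, "tz": 0, "roll": 0},
  {"tx": 0, "ty": 0, "tz": 0, "roll": 0},
], fingers=-0.3, newtons=20)

```text
t: 19.68
position: [0.4549, -0.3142, 0.0315]
tcp_rot: [1.0, 0.02, 0.003, -0.017]
force: [0.3, 0.4, 0.1]
grip_width: 0.0299
```

Run:
```python
from h import *
go(455,-313.9,31,2.24)
im=capture("scene");A=cv2.resize(im[90:210,250:370],None,fx=5,fy=5,interpolation=2);cv2.imwrite("pics/s15c.png",A)
cv2.imwrite("pics/w15.png",capture("wrist"))
```

```text
t19.68 pos [ 454.9 -314.2   31.5] yaw 2.27 tilt [ 0.0054  0.0335 -0.9994] F [0.3  0.44 0.06] w 0.0299
-> tx 0.1 ty -0.3 tz 0.6 roll 0.03
```

View pics/s15c.png

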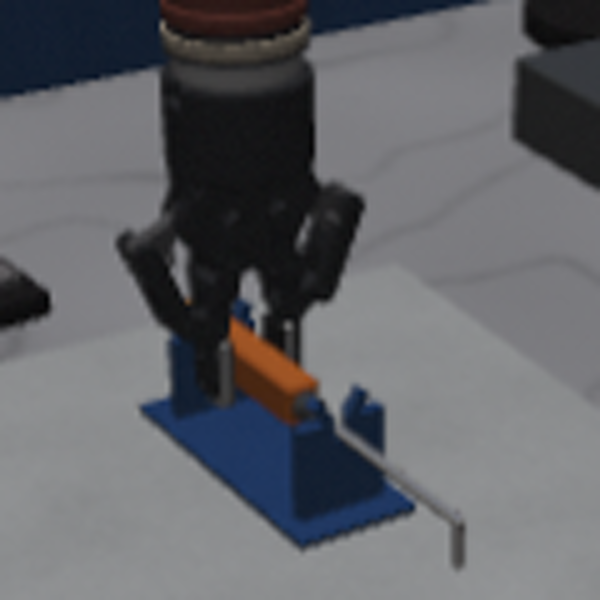

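View pics/w15.png

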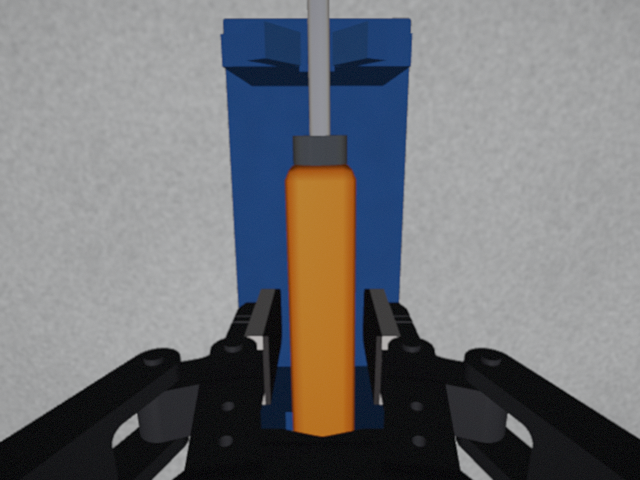

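The hook has settled in both notches. I'll open further and retreat straight up.

Request:
apply_moves([
  {"tx": 0, "ty": 0, "tz": 0, "roll": 0},
  {"tx": 0, "ty": 0, "tz": 0, "roll": 0},
  {"tx": 0, "ty": 0, "tz": 0, "roll": 0},
  {"tx": 0, "ty": 0, "tz": 0, "roll": 0},
  {"tx": 0, "ty": 0, "tz": 0, "roll": 0},
  {"tx": 0, "ty": 0, "tz": 0, "roll": 0},
], fingers=0.3)

```text
t: 20.28
position: [0.4549, -0.3143, 0.0316]
tcp_rot: [1.0, 0.02, 0.003, -0.017]
force: [0.1, 0.5, -0.9]
grip_width: 0.0553
```

Request:
apply_moves([
  {"tx": 0, "ty": -0.3, "tz": -8, "roll": 0},
  {"tx": 0, "ty": -1, "tz": -25, "roll": 0},
  {"tx": 0, "ty": -2, "tz": -50, "roll": 0},
  {"tx": 0, "ty": -3, "tz": -80, "roll": 0},
  {"tx": 0, "ty": -4, "tz": -115, "roll": 0},
  {"tx": 0, "ty": -5, "tz": -150, "roll": 0},
  {"tx": 0, "ty": 30, "tz": -180, "roll": 0},
  {"tx": 0, "ty": 60, "tz": -190, "roll": 0},
  {"tx": 0, "ty": 90, "tz": -190, "roll": 0},
  {"tx": 0, "ty": 120, "tz": -190, "roll": 0},
  {"tx": 0, "ty": 150, "tz": -190, "roll": 0},
  {"tx": 0, "ty": 180, "tz": -190, "roll": 0},
  {"tx": 0, "ty": 180, "tz": -190, "roll": 0},
  {"tx": 0, "ty": 180, "tz": -190, "roll": 0},
])

```text
t: 21.45
position: [0.4597, -0.502, 0.215]
tcp_rot: [1.0, 0.018, 0.003, -0.017]
force: [0.3, 1.1, -0.7]
grip_width: 0.0557
```

Run:
```python
from h import *
im=capture("scene");cv2.imwrite("pics/s16.png",im)
i2=capture("top");cv2.imwrite("pics/t16.png",i2)
a0=cv2.imread("pics/top0.png");s0=cv2.imread("pics/scene0.png")
f=lambda m:cv2.convertScaleAbs(m,alpha=1.6)
A=[cv2.resize(f(m)[280:330,385:525],(700,250),interpolation=2) for m in (a0,i2)]
cv2.imwrite("pics/cmp_t.png",np.vstack(A))
A=[cv2.resize(m[140:210,270:350],(400,350),interpolation=2) for m in (s0,im)]
cv2.imwrite("pics/cmp_s.png",np.hstack(A))
print(sense()["t"])
```

```text
21.55
```

View pics/cmp_t.png

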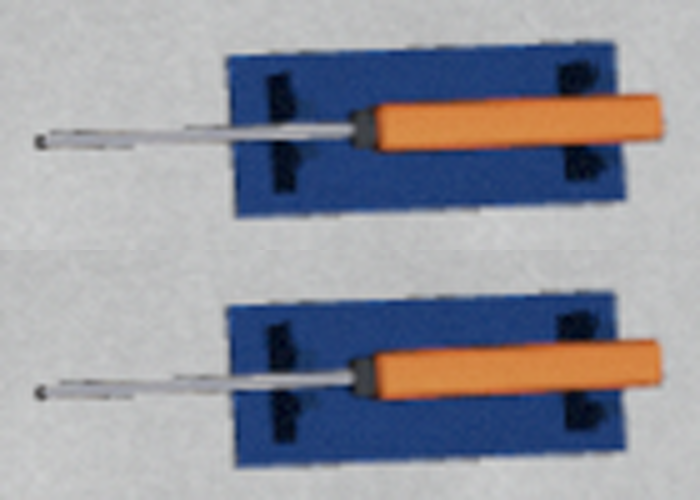

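View pics/cmp_s.png

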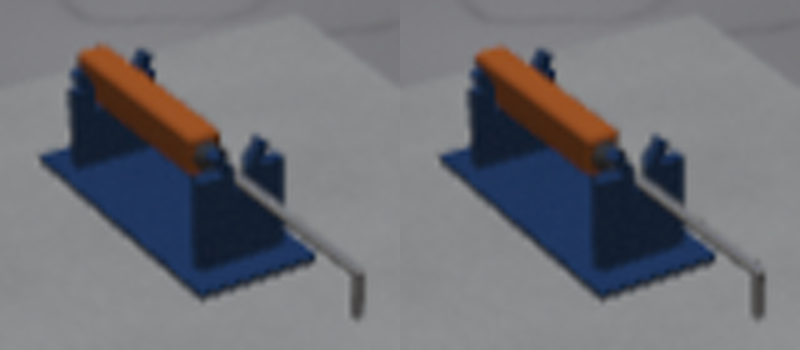

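View pics/t16.png

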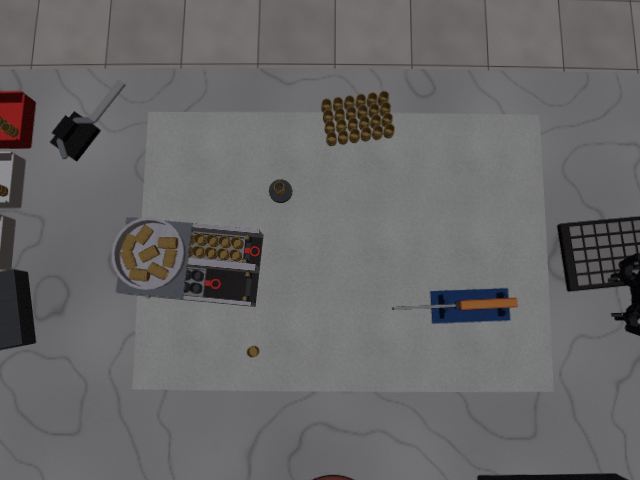

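View pics/s16.png

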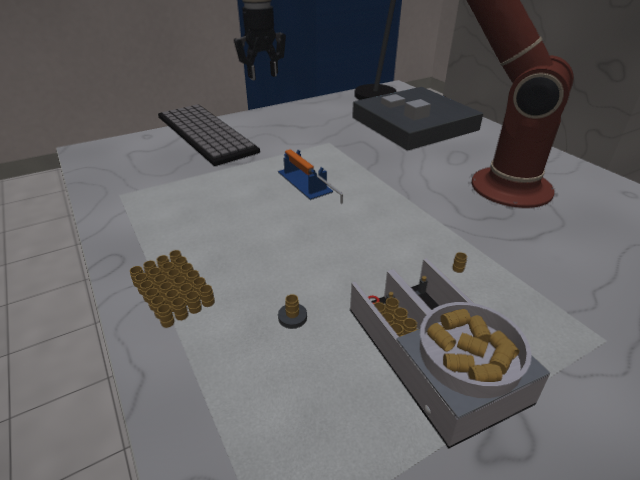

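```bash
python3 -c "
from workcell import *
print(job_done())"
```

```text
the job is handed in; nothing more can be done
None
```

The tray of brass sleeves is drawn out against its stop lugs, and the hook is back in its rest. I handed the job in at about 21.6 s of the 61 s allowed.

- **Pull:** The catch gave way at about 6.5 N and the tray slid at about 3 to 5.5 N. It met the lugs about 76 mm from home.
- **Firm hold:** I held a pull reading 10.3 to 12.1 N for about 1.6 s. The highest force read at the eye was 12.1 N. I only read the force at the end of each move call, so short peaks between readings were not seen.
- **Unhooking:** After I backed the tip off and lifted it out, the tray's eye showed at the same place in the top picture. The tray did not move back.
- **Hook in rest:** The top and scene pictures show it in both notches, within about 1 mm of how it first lay.
- **Other items:** All the sleeves visible in the tray are standing; its rear end is under the roof and cannot be seen. The dark-sleeve tray, dish, plug gauge and single sleeve look unmoved. The gripper is clear of everything.

**Off nominal:**
- The tool tilted about 2° nose-up under the pull and stayed that way. I lowered the tool a little to keep the tip deep in the eye.
- Seating the hook pressed it into the rest with about 16 N before release.

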